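# Fit the pressure bar and spring of a cheese press

### The arm

A 6-joint arm with a two-finger parallel gripper is mounted at the origin on a cart in front of the work surface, level with it; the furniture and walls round the work are solid. World frame = base frame: x ahead of the robot, y to its left, z up, the work surface at z = 0. Lengths are in mm, angles in rad, forces in N, time in s.
With the tool pointing down it reaches from about 350 to 775 mm from the base axis. Payload 5.5 kg.
Tool frame: the origin (TCP) lies at the very end of the fingers, on their centre line; the grasp point (between the pads) lies 19 mm behind it; z points along the fingers, y is the line along which they close (so a half turn about z gives the same grasp; the last joint's range is limited). The gripper opens to 85 mm and grips with 20 to 120 N. Pads are 22 mm wide; open, the fingers measure 114 mm over their backs; the gripper's body (76 mm by 85 mm) begins 54 mm behind the grasp point. The pads swing forward as they close: fully open they stand 13 mm farther back than shut.
Start: joints at [1.129, 0.313, 0.046, 1.304, 0, 1.431], TCP at [170.937, 549.047, 231.323] pointing down, gripper open.
Joint ranges: [-2.76, 2.76], [-0.86, 1.69], [-1.03, 1.26], [-2.2, 2.34], [-1.47, 1.5], [-3.14, 3.14]. Speed limits (rad/s): [2.57, 2.57, 3.14, 3.14, 3.14, 3.14].

### API

Orientations are given as a unit quaternion [x, y, z, w].
In Python, from cell import arm gives the robot as it stands.
- The arm moves only by the tool step_arm, never from a script. Its argument "steps" is a list of rows, each an object with "travel": the shift along the tool's x, y, z in mm, a list of three; "rotation": the turn, a rotation vector about the tool's x, y, z in rad, a list of three; "grip": the opening in per cent of the stroke, from 0 (shut) to 100 (fully open). In form: [{"travel": [x, y, z], "rotation": [ax, ay, az], "grip": grip}, ...]. A call has exactly 8 rows; each row shifts and turns the commanded pose from where the row before left it, along the tool's axes as they then stand; what a row does not reach is not made up. A row lasts 1/12 s, in which the tool goes at most 41.7 mm and 7.16 degrees, less where a joint would pass 70% of its speed; a pose out of reach is approached as far as the arm can. A call with a gripper value outside its range is refused whole. The fingers move at their own pace and stop on an object; the grip force is fixed at half the most. Time passes only in rows, so rows that do not move let the fingers close, or fill a call up. It gives the time, the measured TCP pose, the force, the opening and the grip force at its end, in the units of the state.
- arm.get_obs(): the state, without advancing time (a new reading comes with each control period).
- arm.grab_frame(name): name is "scene" or "top" or "wrist"; returns the picture (400x640x3 uint8, red, green, blue); there is no depth.
- arm.camera_params(name): a dict with "fovy" (degrees; the focal length in pixels is half the picture's height over the tangent of half this angle, whatever the lens; pixels are square), "cx", "cy" (the principal point, pixels), "rvec" (rotation vector, rad) and "tvec" (3), from world to camera coordinates, as OpenCV has them. Camera axes: x right, y down, z forward; pixel columns grow to the right and rows downward; lengths in mm; the calibration is good to about 2 mm. A picture is of the moment at which its call begins: read the wrist's pose just before it. camera_params takes no time and is no camera call; for the wrist camera it gives the pose at the moment of the call.
- arm.sign_off(): hands the job in; it is judged then, once.
The state is a dict: "t": time; "joint_positions": joint angles; "joint_velocities": joint speeds; "joint_efforts": joint torques, N m; "position": TCP position; "tool_rot": TCP orientation; "force": force on the tool from outside, world axes, zero at the start; "moment": the same for the moment, N m; "grip_width": opening from 0.0 (shut) to 1.0 (fully open); "grip_force": force on a finger pad.
Only numpy, scipy, OpenCV 4.12 (cv2) and the standard library are available. Lean on these libraries where they do the work, as an engineer would, in place of code of your own. Each camera call takes 0.05 s, during which the arm holds its last target. There are 200 camera calls.

### The job

Set up the small cheese press: draw its wooden bar right out from under the spice shelf by the end that sticks out, lay it flat on the worktop and let go, then take it across its middle and lower it over the two steel pillars until it sits level on the lid of the white mould. Then stand the taller of the two springs over the stud on top of the bar, so that it sits down on the bar. Set things down rather than drop them, and leave the short spring, the mug, the ramekin and the timer where they are.

Things in the scene. Friction and masses are not known exactly. Their poses are not given: they have to be found in the camera images.
- press: Small cheese press, fixed: dark wooden base 130 x 224 mm, top 26 mm up; a white perforated mould (97 mm wide, rim 90 mm up) in the middle, closed by a white lid 80 mm across with a flat top 98 mm above the worktop; an upright steel pillar either side of the mould. Origin: centre of its underside, on the worktop; y runs from pillar to pillar, z up.
- pillar_left (a point): Top of the pillar on the press's +y side. Pillars are plain steel dowels 12 mm in diameter, 75 mm from the middle of the press (150 mm apart), tops 153 mm above the worktop; the upper 10 mm taper to 5.6 mm.
- pillar_right (a point): Top of the other pillar, on the press's -y side; same size.
- seat (a point): Centre of the flat top of the mould's lid, 98 mm above the worktop: where the middle of the bar's underside comes to rest.
- spice_shelf: Low wooden shelf at the back, fixed: 150 deep (its x) by 340 mm wide (its y), board from 62 to 78 mm above the worktop on a 16 mm panel at each end; five spice jars 105 mm tall on its rear half. Open at the front (-x). Origin: on the worktop under its centre. The bar lies under it, one end sticking out of the front.
- press_bar: Wooden bar 210 (its x) x 46 (its y) x 20 mm, 0.15 to 0.31 kg, alike end for end, with two through holes 15 mm in diameter 75 mm either side of its middle. In the middle of its top a steel stud 14 mm in diameter, tip tapered, up to 52 mm above the underside. Origin: middle of its underside; z up. At first it lies flat, about 70 to 85 mm of it showing in front of the shelf, the stud under the shelf.
- end_a (a point): Middle of the bar's end face at its -x end (the end that shows at the start), 10 mm above the underside.
- stud_foot (a point): Foot of the stud: centre of the top of its 34 mm wide steel flange, 22 mm above the bar's underside; the stud rises 30 mm from here. The seated spring's foot rests here.
- tall_spring: Stiff steel coil spring, 50 mm tall, 23 mm outside and 18 mm inside diameter, standing upright on the worktop to the right; it does not give noticeably when gripped or set down. Origin: centre of its lower end; z along its axis.
- short_spring: A like spring only 32 mm tall (same diameters), standing near the tall one; not wanted, leave it. Origin: centre of its lower end.
- ramekin: Small white ramekin, 67 mm across, 40 mm tall; leave it. Origin: centre of its underside.
- mug: Yellow patterned mug, 92 mm across, 95 mm tall; leave it. Origin: centre of its underside.
- kitchen_timer: Cream wind-up kitchen timer, 76 x 62 x 62 mm, at the back; leave it. Origin: centre of its underside.

How it is judged:
By the outcome, as a careful person would: the job done as asked, in the order asked, and still so for the second after the job is handed in, with the robot touching nothing.
It also fails if it takes over 72 s, if anything falls off the work surface, if the arm or the gripper's body presses on something with over 40 N, if the wrist force passes 120 N, or if a joint passes its speed limit or range.

## Working session

There is one attempt and no reset: what is moved stays moved. The work goes in short steps, Python scripts to look and compute and a tool call to move; the robot and the scene stay as the last step left them, time stands still between calls to the robot, and variables do not carry over. Pictures are saved under pics/ and viewed, at most 10 in all, crops included, and the job is handed in when it is done.

Besides the shell and the picture viewer there is one more tool, called by a JSON object that holds its "name" and its "arguments", one argument or row to a line. step_arm: Moves the arm, as the interface text tells. Its arguments: {"type":"object","properties":{"steps":{"type":"array","items":{"type":"object","properties":{"travel":{"type":"array","items":{"type":"number"}},"rotation":{"type":"array","items":{"type":"number"}},"grip":{"type":"number"}}}}},"required":["steps"]}

```bash
mkdir -p pics; ls
cat > h.py <<'E'
import numpy as np, cv2
from cell import arm
def cam(n):
    p=arm.camera_params(n); f=200/np.tan(np.radians(p['fovy'])/2)
    K=np.array([[f,0,p['cx']],[0,f,p['cy']],[0,0,1.]])
    R=cv2.Rodrigues(np.array(p['rvec'],float))[0]; t=np.array(p['tvec'],float).ravel()
    return K,R,t
def ray(c,uv):
    K,R,t=c; d=R.T@np.linalg.solve(K,[uv[0],uv[1],1.]); return -R.T@t,d
def onz(c,uv,z):
    o,d=ray(c,uv); return o+d*(z-o[2])/d[2]
def tri(c1,u1,c2,u2):
    (o1,d1),(o2,d2)=ray(c1,u1),ray(c2,u2); d1/=np.linalg.norm(d1); d2/=np.linalg.norm(d2)
    s=np.linalg.lstsq(np.c_[d1,-d2],o2-o1,rcond=None)[0]; a,b=o1+s[0]*d1,o2+s[1]*d2
    return (a+b)/2,np.linalg.norm(a-b)
def proj(c,P):
    K,R,t=c; q=K@(R@np.array(P,float)+t); return q[:2]/q[2]
def grab(n,f):
    im=arm.grab_frame(n); cv2.imwrite(f'pics/{f}.png',im[:,:,::-1]); return im
E
python3 - <<'E'
from h import *
np.set_printoptions(precision=3,suppress=True)
o=arm.get_obs();print(o)
a=grab('scene','s0');b=grab('top','t0')
for n in('scene','top','wrist'):
    print(n,arm.camera_params(n))
E
```

```text
pics
{'t': 0.0, 'joint_positions': array([1.129, 0.314, 0.045, 1.304, 0.   , 1.431]), 'joint_velocities': array([ 0.001, -0.002,  0.001,  0.   ,  0.001,  0.   ]), 'joint_efforts': array([ -0.   , -48.063,  29.853,   0.019,  -0.   ,   0.   ]), 'position': array([170.691, 548.531, 230.402]), 'tool_rot': array([ 0.15 ,  0.989, -0.001, -0.   ]), 'force': array([-0.184, -0.708, -0.163]), 'moment': array([ 0.065, -0.029,  0.011]), 'grip_force': 0.0, 'grip_width': 0.9979490797082955}
scene {'fovy': 50.54573230942532, 'cx': 321.5466519354826, 'cy': 197.80002106769234, 'rvec': array([ 1.83 , -1.84 ,  0.617]), 'tvec': array([ 52.893, 549.144, 931.609])}
top {'fovy': 55.444589670985486, 'cx': 320.62977888789334, 'cy': 198.7955048597023, 'rvec': array([ 2.163, -2.066,  0.214]), 'tvec': array([  26.621,  617.731, 1294.735])}
wrist {'fovy': 61.288927960758954, 'cx': 320.0134897248554, 'cy': 192.39718516177285, 'rvec': array([-2.309, -1.7  , -0.275]), 'tvec': array([-573.559,  -41.661,  380.613])}
```

View pics/s0.png

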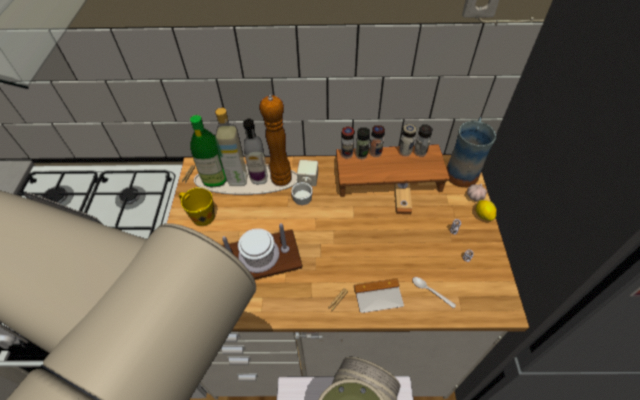

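View pics/t0.png

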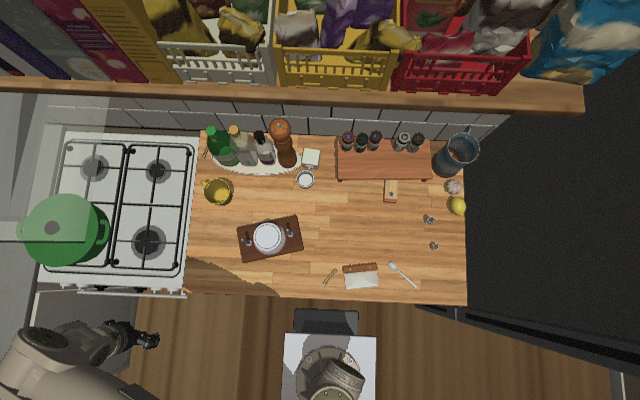

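The scene view shows the press near (262,253), the bar at (403,197) and the springs at (455,227) and (467,256). In the top view they are at (268,238), (390,190), (429,219) and (434,245). I'll enlarge these regions next.

Run:
```python
from h import *
b=cv2.imread('pics/t0.png');a=cv2.imread('pics/s0.png')
def cr(im,x,y,w,h,s=5): return cv2.resize(im[y:y+h,x:x+w],None,fx=s,fy=s,interpolation=cv2.INTER_CUBIC)
top=np.hstack([cr(b,230,205,80,60),cr(b,375,170,80,60)])
bot=np.hstack([cr(a,225,220,80,60),cr(a,390,180,80,60)])
cv2.imwrite('pics/c0.png',np.vstack([top,bot]))
```

```text
(no output)
```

View pics/c0.png

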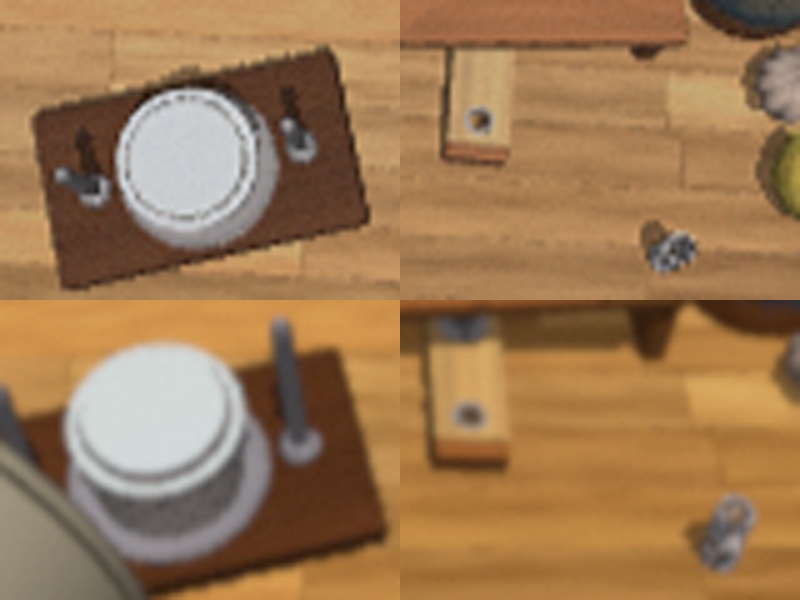

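The crop shows, in top pixels, the pillar tops at (242.4,240) and (287.4,229.6), the lid centre at (268,235.4), the bar's hole at (390.8,193.8) and its end edge from (384,199.4) to (396.6,201).

Run:
```python
from h import *
np.set_printoptions(precision=1,suppress=True)
T=cam('top');S=cam('scene')
pl=onz(T,(242.4,240),153);pr=onz(T,(287.4,229.6),153)
print('pillars',pl,pr,(pl+pr)/2,np.linalg.norm(pl-pr),'lid',onz(T,(268,235.4),98), 'bases',onz(T,(249,243.4),26),onz(T,(290.4,235),26))
print('yaw',np.degrees(np.arctan2(*(-(pl-pr)[:2]*[1,-1])[::1])))
print('right tri',tri(T,(287.4,229.6),S,(281.2,224)))
e1,e2=onz(T,(384,199.4),20),onz(T,(396.6,201),20);h=onz(T,(390.8,193.8),20)
print('end',e1,e2,(e1+e2)/2,'hole',h, 'hole tri',tri(T,(390.8,193.8),S,(404,203)),np.linalg.norm(e1-e2))
for im,c,n,box in((cv2.imread('pics/t0.png'),T,'top',(420,205,445,255)),(cv2.imread('pics/s0.png'),S,'scene',(445,215,480,268))):
    x0,y0,x1,y1=box; hsv=cv2.cvtColor(im[y0:y1,x0:x1],cv2.COLOR_BGR2HSV)
    m=((hsv[...,1]<75)).astype(np.uint8)
    k,l,st,ce=cv2.connectedComponentsWithStats(m)
    for i in range(1,k):
        if st[i,4]>8: print(n,st[i]+[x0,y0,0,0,0],ce[i]+[x0,y0],onz(c,ce[i]+[x0,y0],20))
```

```text
pillars [449.1 302.1 153. ] [489.6 158.2 153. ] [469.3 230.2 153. ] 149.48938831846917 lid [473.3 227.8  98. ] bases [448.9 303.6  26. ] [485.7 157.6  26. ]
yaw 15.750192484635297
right tri (array([489.3, 157.2, 156. ]), np.float64(1.5474182877690388))
end [ 633.1 -178.1   20. ] [ 629.2 -224.5   20. ] [ 631.2 -201.3   20. ] hole [ 655.4 -202.9   20. ] hole tri (array([ 654.3, -202.5,   24.7]), np.float64(0.8735444176539695)) 46.57477770950192
top [425 216   9   8  55] [429.2 219.8] [ 564.7 -343.5   20. ]
top [431 243   8   7  36] [434.6 246.3] [ 469.3 -361.7   20. ]
scene [450 219  11  15 100] [455.  226.3] [ 569.1 -345.1   20. ]
scene [463 250  10  12  82] [467.6 255.4] [ 469.7 -361.4   20. ]
```

The tall spring is probably the one at (566,-344), since it has the larger area although it is farther away. The bar end is near (630,-201) with a yaw of about -4.5°. Next I'll write a planning helper.

```bash
cat >> h.py <<'E'
from scipy.spatial.transform import Rotation as Ro
np.set_printoptions(precision=2,suppress=True)
def plan(tgt,head=None):
    "turn about tool z (rad) to bring tool y (mod 180) to heading deg, tool-axis travel before/after the turn"
    o=arm.get_obs(); R=Ro.from_quat(o['tool_rot']).as_matrix(); d=np.array(tgt,float)-o['position']
    h=np.degrees(np.arctan2(R[1,1],R[0,1])); a=0
    if head is not None: a=-np.radians((head-h+90)%180-90)
    R2=R@Ro.from_rotvec([0,0,a]).as_matrix()
    print('t',o['t'],'pos',o['position'],'head',h,'tilt',R[:,2],'j',o['joint_positions'],'F',o['force'],'w',o['grip_width'],o['grip_force'])
    print('turn',a,'rows>=%d'%np.ceil(abs(a)/.1249),'travel now',R.T@d,'travel after turn',R2.T@d,'rows>=%.1f'%(np.linalg.norm(d)/41.7))
E
python3 - <<'E'
from h import *
plan([590,-200,180],85.5)
K,R,t=cam('wrist'); o=arm.get_obs(); Rt=Ro.from_quat(o['tool_rot']).as_matrix()
print('cam in tool',Rt.T@(-R.T@t-o['position']),'view dir',Rt.T@R[2],K[0,0])
E
```

```text
t 0.1 pos [170.71 548.61 230.49] head 72.70964621237005 tilt [-0. -0. -1.] j [ 1.13  0.31  0.05  1.3  -0.    1.43] F [-1.16  0.27  0.46] w 0.9981515360480115 0.0
turn -0.22323378608907027 rows>=2 travel now [-622.85 -590.08   51.32] travel after turn [-476.76 -713.32   51.32] rows>=20.6
cam in tool [  81.33   -0.63 -142.72] view dir [-0.32  0.    0.95] 337.58333993335987
```

{"name": "step_arm", "arguments": {
  "steps": [
    {"travel": [0,0,0],"rotation": [0,0,-0.1116],"grip": 100},
    {"travel": [0,0,0],"rotation": [0,0,-0.1116],"grip": 100},
    {"travel": [-21.7,-32.4,2.3],"rotation": [0,0,0],"grip": 100},
    {"travel": [-21.7,-32.4,2.3],"rotation": [0,0,0],"grip": 100},
    {"travel": [-21.7,-32.4,2.3],"rotation": [0,0,0],"grip": 100},
    {"travel": [-21.7,-32.4,2.3],"rotation": [0,0,0],"grip": 100},
    {"travel": [-21.7,-32.4,2.3],"rotation": [0,0,0],"grip": 100},
    {"travel": [-21.7,-32.4,2.3],"rotation": [0,0,0],"grip": 100}
  ]
}}

```text
t: 0.77
position: [285.6, 343.2, 217.1]
tool_rot: [0.039, 0.999, -0.0, -0.0]
force: [0.4, 0.3, 0.2]
grip_width: 1.002
grip_force: 0.0
```

{"name": "step_arm", "arguments": {
  "steps": [
    {"travel": [-21.7,-32.4,2.3],"rotation": [0,0,0],"grip": 100},
    {"travel": [-21.7,-32.4,2.3],"rotation": [0,0,0],"grip": 100},
    {"travel": [-21.7,-32.4,2.3],"rotation": [0,0,0],"grip": 100},
    {"travel": [-21.7,-32.4,2.3],"rotation": [0,0,0],"grip": 100},
    {"travel": [-21.7,-32.4,2.3],"rotation": [0,0,0],"grip": 100},
    {"travel": [-21.7,-32.4,2.3],"rotation": [0,0,0],"grip": 100},
    {"travel": [-21.7,-32.4,2.3],"rotation": [0,0,0],"grip": 100},
    {"travel": [-21.7,-32.4,2.3],"rotation": [0,0,0],"grip": 100}
  ]
}}

```text
t: 1.43
position: [438.5, 71.1, 198.9]
tool_rot: [0.039, 0.999, 0.0, -0.0]
force: [1.8, 0.7, 0.7]
grip_width: 1.0
grip_force: 0.0
```

{"name": "step_arm", "arguments": {
  "steps": [
    {"travel": [-21.7,-32.4,2.3],"rotation": [0,0,0],"grip": 100},
    {"travel": [-21.7,-32.4,2.3],"rotation": [0,0,0],"grip": 100},
    {"travel": [-21.7,-32.4,2.3],"rotation": [0,0,0],"grip": 100},
    {"travel": [-21.7,-32.4,2.3],"rotation": [0,0,0],"grip": 100},
    {"travel": [-21.7,-32.4,2.3],"rotation": [0,0,0],"grip": 100},
    {"travel": [-21.7,-32.4,2.3],"rotation": [0,0,0],"grip": 100},
    {"travel": [-21.7,-32.4,2.3],"rotation": [0,0,0],"grip": 100},
    {"travel": [-21.7,-32.4,2.3],"rotation": [0,0,0],"grip": 100}
  ]
}}

```text
t: 2.1
position: [591.2, -200.8, 180.0]
tool_rot: [0.039, 0.999, 0.0, -0.0]
force: [0.2, 1.1, -0.1]
grip_width: 0.995
grip_force: 0.0
```

Run:
```python
from h import *
plan([648,-202,5],85.5)
w=grab('wrist','w0'); W=cam('wrist'); np.savez('pics/w0.npz',K=W[0],R=W[1],t=W[2])
for p in ([631,-201,20],[655,-203,20],[565,-344,0],[469,-361,0]): print(p,proj(W,p))
```

```text
t 2.1 pos [ 591.2  -200.8   179.97] head 85.47790410066872 tilt [-0.  0. -1.] j [-0.46  0.43  0.09  1.23  0.   -0.38] F [ 0.23  1.09 -0.1 ] w 0.9948220436039606 0.0
turn -0.00038564619451998493 rows>=1 travel now [-56.85   3.19 174.93] travel after turn [-56.85   3.17 174.93] rows>=4.4
[631, -201, 20] [331.28 208.42]
[655, -203, 20] [331.02 231.38]
[565, -344, 0] [177.37 148.45]
[469, -361, 0] [134.24  41.61]
```

View pics/w0.png

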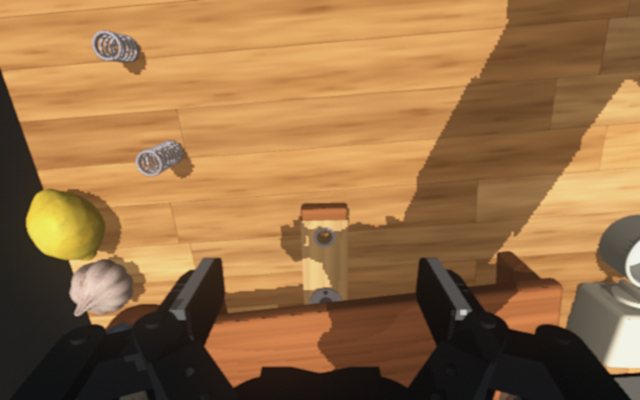

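The wrist view, with the robot at the top of the picture, shows the bar's hole at (324,236) and its top end edge at about (302–349, 220). The spring near the garlic has its ring at (149,162) and the other one at (104,45).

Run:
```python
from h import *
W=cam('wrist')
print('hole',onz(W,(324,236),20),'end',onz(W,(302.5,220),20),onz(W,(349,220),20))
print('edges far',onz(W,(303.5,285),20),onz(W,(347,285),20))
im=cv2.imread('pics/w0.png')
for (x0,y0,x1,y1),xy in (((125,130,190,185),(566,-344)),((85,20,150,80),(469.5,-361.5))):
    for z in(0,32,50): print(xy,z,proj(W,[*xy,z]))
    m=(cv2.cvtColor(im[y0:y1,x0:x1],cv2.COLOR_BGR2HSV)[...,1]<70).astype(np.uint8)
    k,l,st,ce=cv2.connectedComponentsWithStats(cv2.morphologyEx(m,cv2.MORPH_CLOSE,np.ones((3,3))))
    i=1+st[1:,4].argmax(); print(st[i]+[x0,y0,0,0,0])
```

```text
hole [ 659.41 -210.24   20.  ] end [ 640.69 -229.6    20.  ] [ 644.38 -184.8    20.  ]
edges far [ 713.52 -235.87   20.  ] [ 717.18 -190.96   20.  ]
(566, -344) 0 [177.6  149.48]
(566, -344) 32 [162.83 156.78]
(566, -344) 50 [153.1  161.58]
[ 136  141   47   35 1108]
(469.5, -361.5) 0 [133.83  42.28]
(469.5, -361.5) 32 [112.36  38.13]
(469.5, -361.5) 50 [97.96 35.34]
[  92   31   47   31 1073]
```

{"name": "step_arm", "arguments": {
  "steps": [
    {"travel": [-28.5,-0.4,0],"rotation": [0,0,0],"grip": 100},
    {"travel": [-28.5,-0.4,0],"rotation": [0,0,0],"grip": 100},
    {"travel": [0,0,35],"rotation": [0,0,0],"grip": 100},
    {"travel": [0,0,35],"rotation": [0,0,0],"grip": 100},
    {"travel": [0,0,35],"rotation": [0,0,0],"grip": 100},
    {"travel": [0,0,35],"rotation": [0,0,0],"grip": 100},
    {"travel": [0,0,20],"rotation": [0,0,0],"grip": 100},
    {"travel": [0,0,15],"rotation": [0,0,0],"grip": 100}
  ]
}}

```text
t: 2.82
position: [645.1, -202.9, 1.5]
tool_rot: [0.039, 0.999, 0.001, -0.003]
force: [0.3, 0.4, -0.1]
grip_width: 1.002
grip_force: 0.0
```

{"name": "step_arm", "arguments": {
  "steps": [
    {"travel": [0,0,0],"rotation": [0,0,0],"grip": 60},
    {"travel": [0,0,0],"rotation": [0,0,0],"grip": 40},
    {"travel": [0,0,0],"rotation": [0,0,0],"grip": 40},
    {"travel": [0,0,0],"rotation": [0,0,0],"grip": 40},
    {"travel": [0,0,0],"rotation": [0,0,0],"grip": 40},
    {"travel": [0,0,0],"rotation": [0,0,0],"grip": 40},
    {"travel": [0,0,0],"rotation": [0,0,0],"grip": 40},
    {"travel": [0,0,0],"rotation": [0,0,0],"grip": 40}
  ]
}}

```text
t: 3.48
position: [649.0, -204.7, 7.7]
tool_rot: [0.039, 0.999, -0.0, 0.002]
force: [-1.3, 0.8, 6.8]
grip_width: 0.521
grip_force: 61.7
```

Run:
```python
from h import *
plan([468,-191,5],85.3)
```

```text
t 3.4833 pos [ 648.97 -204.7     7.7 ] head 85.50149493408321 tilt [ 0. -0. -1.] j [-0.42  0.65  0.01  0.93  0.   -0.35] F [-1.26  0.85  6.79] w 0.521177310705816 61.74802602035925
turn 0.003516750025841037 rows>=1 travel now [181.49  -0.54   2.11] travel after turn [181.49  -1.17   2.11] rows>=4.4
```

{"name": "step_arm", "arguments": {
  "steps": [
    {"travel": [3,0,-1],"rotation": [0,0,0],"grip": 40},
    {"travel": [8,0,0],"rotation": [0,0,0],"grip": 40},
    {"travel": [13,0,0],"rotation": [0,0,0],"grip": 40},
    {"travel": [14,0,0],"rotation": [0,0,0],"grip": 40},
    {"travel": [14,0,0],"rotation": [0,0,0],"grip": 40},
    {"travel": [14,0,0],"rotation": [0,0,0],"grip": 40},
    {"travel": [14,0,0],"rotation": [0,0,0],"grip": 40},
    {"travel": [14,0,0],"rotation": [0,0,0],"grip": 40}
  ]
}}

```text
t: 4.15
position: [554.4, -197.4, 7.7]
tool_rot: [0.039, 0.999, -0.001, 0.002]
force: [4.5, -0.5, 3.6]
grip_width: 0.52
grip_force: 61.3
```

{"name": "step_arm", "arguments": {
  "steps": [
    {"travel": [14,0,0],"rotation": [0,0,0],"grip": 40},
    {"travel": [14,0,0],"rotation": [0,0,0],"grip": 40},
    {"travel": [14,0,0],"rotation": [0,0,0],"grip": 40},
    {"travel": [14,0,0],"rotation": [0,0,0],"grip": 40},
    {"travel": [14,0,0],"rotation": [0,0,0],"grip": 40},
    {"travel": [10,0,0],"rotation": [0,0,0],"grip": 40},
    {"travel": [7,0,0],"rotation": [0,0,0],"grip": 40},
    {"travel": [0,0,0],"rotation": [0,0,0],"grip": 40}
  ]
}}

```text
t: 4.82
position: [466.4, -190.4, 7.6]
tool_rot: [0.04, 0.999, -0.0, 0.0]
force: [-1.9, -0.8, 9.9]
grip_width: 0.521
grip_force: 62.1
```

{"name": "step_arm", "arguments": {
  "steps": [
    {"travel": [0,0,0.5],"rotation": [0,0,0],"grip": 55},
    {"travel": [0,0,0],"rotation": [0,0,0],"grip": 65},
    {"travel": [0,0,0],"rotation": [0,0,0],"grip": 100},
    {"travel": [0,0,0],"rotation": [0,0,0],"grip": 100},
    {"travel": [0,0,0],"rotation": [0,0,0],"grip": 100},
    {"travel": [0,0,-20],"rotation": [0,0,0],"grip": 100},
    {"travel": [0,0,-30],"rotation": [0,0,0],"grip": 100},
    {"travel": [0,0,-40],"rotation": [0,0,0],"grip": 100}
  ]
}}

```text
t: 5.48
position: [464.9, -188.6, 94.4]
tool_rot: [0.039, 0.999, 0.002, -0.003]
force: [1.8, 0.1, 0.4]
grip_width: 0.998
grip_force: 0.0
```

{"name": "step_arm", "arguments": {
  "steps": [
    {"travel": [0,0,-40],"rotation": [0,0,0],"grip": 100},
    {"travel": [0,0,-40],"rotation": [0,0,0],"grip": 100},
    {"travel": [0,0,-10],"rotation": [0,0,0],"grip": 100},
    {"travel": [0,0,0],"rotation": [0,0,0],"grip": 100},
    {"travel": [0,0,0],"rotation": [0,0,0],"grip": 100},
    {"travel": [0,0,0],"rotation": [0,0,0],"grip": 100},
    {"travel": [0,0,0],"rotation": [0,0,0],"grip": 100},
    {"travel": [0,0,0],"rotation": [0,0,0],"grip": 100}
  ]
}}

```text
t: 6.15
position: [466.2, -189.5, 184.3]
tool_rot: [0.039, 0.999, 0.001, -0.002]
force: [0.4, -0.1, 0.7]
grip_width: 1.005
grip_force: 0.0
```

Run:
```python
from h import *
plan([555,-198,180],85.3)
w=grab('wrist','w1')
W=cam('wrist')
print(proj(W,[447,-190,20]),proj(W,[552,-197,50]))
```

```text
t 6.15 pos [ 466.23 -189.51  184.3 ] head 85.49438191596853 tilt [-0.  0. -1.] j [-0.55  0.2  -0.22  1.15  0.   -0.47] F [ 0.36 -0.12  0.68] w 1.0054014332636405 0.0
turn 0.0033926044399858733 rows>=1 travel now [-89.18  -1.49   4.01] travel after turn [-89.18  -1.19   4.01] rows>=2.1
[318.42 150.84] [319.86 268.23]
```

View pics/w1.png

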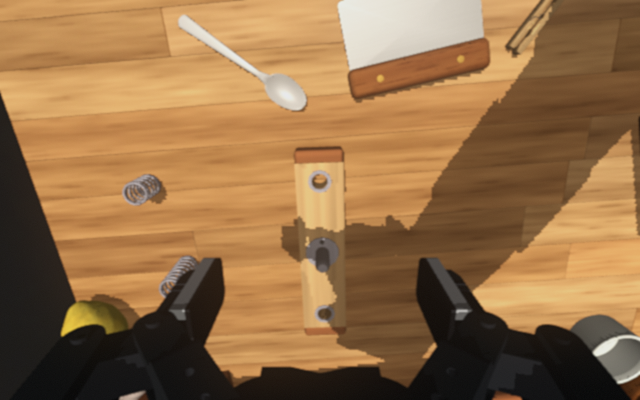

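The bar lies clear of the shelf, with its holes at (320,181) and (324.5,314) and the stud flange at about (322,247).

Run:
```python
from h import *
W=cam('wrist')
a,b=onz(W,(320,181),20),onz(W,(324.5,314),20)
print(a,b,(a+b)/2,np.linalg.norm(a-b),np.degrees(np.arctan2((b-a)[1],(b-a)[0])))
```

```text
[ 476.01 -190.83   20.  ] [ 627.07 -197.82   20.  ] [ 551.54 -194.32   20.  ] 151.21706129297118 -2.6491574719903395
```

{"name": "step_arm", "arguments": {
  "steps": [
    {"travel": [-28.5,0.2,0],"rotation": [0,0,0],"grip": 100},
    {"travel": [-28.5,0.2,0],"rotation": [0,0,0],"grip": 100},
    {"travel": [-28.5,0.1,0],"rotation": [0,0,0],"grip": 100},
    {"travel": [0,0,40],"rotation": [0,0,0],"grip": 100},
    {"travel": [0,0,40],"rotation": [0,0,0],"grip": 100},
    {"travel": [0,0,40],"rotation": [0,0,0],"grip": 100},
    {"travel": [0,0,32],"rotation": [0,0,0],"grip": 100},
    {"travel": [0,0,20],"rotation": [0,0,0],"grip": 100}
  ]
}}

```text
t: 6.87
position: [549.6, -194.7, 9.2]
tool_rot: [0.039, 0.999, 0.001, -0.003]
force: [-0.3, 0.6, -1.1]
grip_width: 1.003
grip_force: 0.0
```

{"name": "step_arm", "arguments": {
  "steps": [
    {"travel": [0,0,0],"rotation": [0,0,0],"grip": 100},
    {"travel": [0,0,0],"rotation": [0,0,0],"grip": 100},
    {"travel": [0,0,0],"rotation": [0,0,0],"grip": 60},
    {"travel": [0,0,0],"rotation": [0,0,0],"grip": 40},
    {"travel": [0,0,0],"rotation": [0,0,0],"grip": 40},
    {"travel": [0,0,0],"rotation": [0,0,0],"grip": 40},
    {"travel": [0,0,0],"rotation": [0,0,0],"grip": 40},
    {"travel": [0,0,0],"rotation": [0,0,0],"grip": 40}
  ]
}}

```text
t: 7.53
position: [553.9, -196.7, 16.9]
tool_rot: [0.039, 0.999, -0.001, 0.002]
force: [-1.6, 1.6, 7.4]
grip_width: 0.491
grip_force: 59.5
```

Run:
```python
from h import *
plan([551,-196,210],85.3)
```

```text
t 7.5333 pos [ 553.93 -196.72   16.86] head 85.51881764888637 tilt [ 0. -0. -1.] j [-0.48  0.48 -0.26  0.83  0.   -0.4 ] F [-1.6   1.56  7.37] w 0.49054481347324597 59.542842730879784
turn 0.003819088434540091 rows>=1 travel now [   2.25    0.29 -193.15] travel after turn [   2.26    0.28 -193.15] rows>=4.6
```

{"name": "step_arm", "arguments": {
  "steps": [
    {"travel": [0,0,-10],"rotation": [0,0,0],"grip": 40},
    {"travel": [0,0,-20],"rotation": [0,0,0],"grip": 40},
    {"travel": [0,0,-30],"rotation": [0,0,0],"grip": 40},
    {"travel": [0,0,-30],"rotation": [0,0,0],"grip": 40},
    {"travel": [0,0,-30],"rotation": [0,0,0],"grip": 40},
    {"travel": [0,0,-40],"rotation": [0,0,0],"grip": 40},
    {"travel": [0,0,-33],"rotation": [0,0,0],"grip": 40},
    {"travel": [0,0,0],"rotation": [0,0,0],"grip": 40}
  ]
}}

```text
t: 8.2
position: [555.6, -198.0, 216.1]
tool_rot: [0.039, 0.999, -0.003, 0.006]
force: [1.1, -0.9, -2.3]
grip_width: 0.481
grip_force: 61.7
```

Run:
```python
from h import *
plan([471,229,210],15)
w=grab('wrist','w2')[:,:,::-1]; s=grab('scene','s2')[:,:,::-1]
T=cam('scene');print(proj(T,arm.get_obs()['position']))
u,v=map(int,proj(T,arm.get_obs()['position']))
c=cv2.resize(s[v-60:v+60,u-60:u+60],(480,480),interpolation=cv2.INTER_CUBIC)
c=cv2.resize(c,(320,320)); c=np.vstack([c,np.zeros((80,320,3),np.uint8)])
cv2.imwrite('pics/c2.png',np.hstack([w[:, 80:560],c]))
```

```text
t 8.2 pos [ 555.62 -197.95  216.08] head 85.49815560363739 tilt [ 0.01 -0.01 -1.  ] j [-0.48  0.34  0.04  1.26 -0.   -0.4 ] F [ 1.15 -0.85 -2.33] w 0.4810015871165305 61.65229797363281
turn 1.2304249318667628 rows>=10 travel now [117.91 419.02   2.51] travel after turn [434.34  28.74   2.51] rows>=10.4
[416.14 190.89]
```

View pics/c2.png

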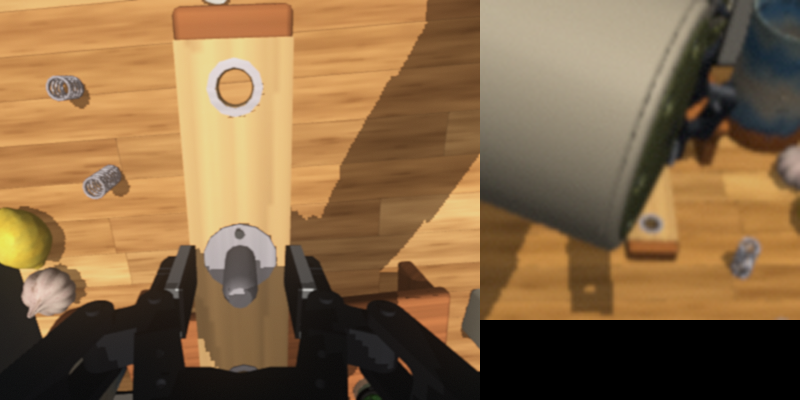

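The bar is held across its middle, with the stud between the fingers and the near hole at (315,88). I'll work out the bar's pose in the tool frame from its edges, the hole and the flange.

Run:
```python
from h import *
im=cv2.imread('pics/w2.png')
o=arm.get_obs(); Rt=Ro.from_quat(o['tool_rot']).as_matrix(); K,R,t=cam('wrist')
Rc=Rt.T@R.T; oc=Rt.T@(-R.T@t-o['position'])
hsv=cv2.cvtColor(im,cv2.COLOR_BGR2HSV); 
def tl(u,v,z):
    d=Rc@np.linalg.solve(K,[u,v,1.]); return oc+d*(z-oc[2])/d[2]
# hole ellipse: dark/low-contrast interior bounded by grey ring; use ring (low sat)
m=(hsv[60:125,270:360,1]<60).astype(np.uint8)
cs,_=cv2.findContours(m,cv2.RETR_CCOMP,cv2.CHAIN_APPROX_NONE); 
for c in cs:
    if len(c)>20: print('ell',[np.add(x,(270,60)) if i==0 else x for i,x in enumerate(cv2.fitEllipse(c))])
g=cv2.cvtColor(im,cv2.COLOR_BGR2HSV)[...,2].astype(int); S=hsv[...,1].astype(int)
for v in(50,130,150,200): 
    row=cv2.GaussianBlur(im,(3,3),0)[v].astype(int).sum(1); d=np.diff(row)
    l=240+np.abs(d[240:300]).argmax(); r=350+np.abs(d[350:390]).argmax(); print(v,l,r,r-l)
    for z in(-12,-15,-18,-21): print('  z',z,tl(l,v,z)[:2],tl(r,v,z)[:2],'w',np.linalg.norm(tl(l,v,z)-tl(r,v,z)),end='')
    print()
for z in(-12,-15,-18,-21): print(z,'hole',tl(315.5,88,z),'end top edge',tl(315,38,z))
```

```text
ell [array([314.15,  87.06]), (55.114620208740234, 56.75178527832031), 174.23538208007812]
ell [array([314.37,  87.36]), (38.445491790771484, 40.5283088684082), 175.5330352783203]
50 252 373 121
  z -12 [ 91.43 -25.07] [91.43 18.23] w 43.291778160872454  z -15 [ 91.2  -24.51] [91.2  17.79] w 42.298190878192045  z -18 [ 90.97 -23.95] [90.97 17.35] w 41.30460359551162  z -21 [ 90.75 -23.39] [90.74 16.92] w 40.3110163128312
130 259 371 112
  z -12 [ 63.  -24.2] [63.   18.87] w 43.07030188246603  z -15 [ 63.43 -23.66] [63.42 18.42] w 42.08179768999323  z -18 [ 63.85 -23.12] [63.85 17.97] w 41.09329349752044  z -21 [ 64.28 -22.58] [64.27 17.52] w 40.104789305047646
150 261 371 110
  z -12 [ 55.22 -23.86] [55.21 19.25] w 43.107646143632216  z -15 [ 55.82 -23.33] [55.82 18.79] w 42.11828486502084  z -18 [ 56.43 -22.8 ] [56.42 18.33] w 41.128923586409464  z -21 [ 57.03 -22.27] [57.02 17.87] w 40.1395623077981
200 265 370 105
  z -12 [ 34.4  -23.38] [34.39 19.83] w 43.20749412780824  z -15 [ 35.48 -22.86] [35.47 19.36] w 42.215841243458016  z -18 [ 36.56 -22.34] [36.55 18.89] w 41.2241883591078  z -21 [ 37.64 -21.82] [37.63 18.41] w 40.232535474757576
-12 hole [ 78.43  -2.4  -12.  ] end top edge [ 95.35  -2.51 -12.  ]
-15 hole [ 78.51  -2.37 -15.  ] end top edge [ 95.04  -2.47 -15.  ]
-18 hole [ 78.58  -2.33 -18.  ] end top edge [ 94.72  -2.43 -18.  ]
-21 hole [ 78.65  -2.29 -21.  ] end top edge [ 94.4   -2.39 -21.  ]
```

{"name": "step_arm", "arguments": {
  "steps": [
    {"travel": [0,0,0],"rotation": [0,0,0.03],"grip": 40},
    {"travel": [0,0,0],"rotation": [0,0,0.07],"grip": 40},
    {"travel": [0,0,0],"rotation": [0,0,0.1],"grip": 40},
    {"travel": [0,0,0],"rotation": [0,0,0.1],"grip": 40},
    {"travel": [0,0,0],"rotation": [0,0,0.1],"grip": 40},
    {"travel": [0,0,0],"rotation": [0,0,0.1],"grip": 40},
    {"travel": [0,0,0],"rotation": [0,0,0.1],"grip": 40},
    {"travel": [0,0,0],"rotation": [0,0,0.1],"grip": 40}
  ]
}}

```text
t: 8.97
position: [551.1, -195.7, 204.9]
tool_rot: [0.382, 0.924, 0.0, -0.002]
force: [0.5, -0.1, -3.2]
grip_width: 0.487
grip_force: 61.2
```

{"name": "step_arm", "arguments": {
  "steps": [
    {"travel": [0,0,-2],"rotation": [0,0,0.1],"grip": 40},
    {"travel": [0,0,-3],"rotation": [0,0,0.1],"grip": 40},
    {"travel": [0,0,-3],"rotation": [0,0,0.1],"grip": 40},
    {"travel": [0,0,-2],"rotation": [0,0,0.1],"grip": 40},
    {"travel": [0,0,0],"rotation": [0,0,0.08],"grip": 40},
    {"travel": [0,0,0],"rotation": [0,0,0.04],"grip": 40},
    {"travel": [10,-1,0],"rotation": [0,0,0],"grip": 40},
    {"travel": [20,-1,0],"rotation": [0,0,0],"grip": 40}
  ]
}}

```text
t: 9.63
position: [541.7, -168.5, 215.1]
tool_rot: [0.605, 0.796, -0.0, -0.001]
force: [-0.0, -0.3, -2.4]
grip_width: 0.48
grip_force: 61.2
```

Run:
```python
from h import *
plan([404,210,220],15.7)
```

```text
t 9.6333 pos [ 541.71 -168.48  215.1 ] head 15.535083474022585 tilt [-0.  0. -1.] j [-0.44  0.31 -0.    1.26 -0.    0.86] F [-0.03 -0.26 -2.35] w 0.48004398519015395 61.16394639015198
turn -0.002878336369256702 rows>=1 travel now [401.54 -31.33  -4.24] travel after turn [401.63 -30.17  -4.24] rows>=9.7
```

{"name": "step_arm", "arguments": {
  "steps": [
    {"travel": [26,-2,0],"rotation": [0,0,0],"grip": 40},
    {"travel": [28,-2,0],"rotation": [0,0,0],"grip": 40},
    {"travel": [30,-2,0],"rotation": [0,0,0],"grip": 40},
    {"travel": [30,-2,-1],"rotation": [0,0,0],"grip": 40},
    {"travel": [30,-2,-1],"rotation": [0,0,0],"grip": 40},
    {"travel": [30,-2,-1],"rotation": [0,0,0],"grip": 40},
    {"travel": [30,-2,-1],"rotation": [0,0,0],"grip": 40},
    {"travel": [30,-2,0],"rotation": [0,0,0],"grip": 40}
  ]
}}

```text
t: 10.3
position: [461.9, 54.9, 220.1]
tool_rot: [0.604, 0.797, -0.001, -0.001]
force: [0.2, 0.3, -2.7]
grip_width: 0.482
grip_force: 61.2
```

{"name": "step_arm", "arguments": {
  "steps": [
    {"travel": [30,-2,0],"rotation": [0,0,0],"grip": 40},
    {"travel": [30,-2,0],"rotation": [0,0,0],"grip": 40},
    {"travel": [30,-2,0],"rotation": [0,0,0],"grip": 40},
    {"travel": [30,-2,0],"rotation": [0,0,0],"grip": 40},
    {"travel": [27,-2,0],"rotation": [0,0,0],"grip": 40},
    {"travel": [14,-2,0],"rotation": [0,0,0],"grip": 40},
    {"travel": [6,-2,0],"rotation": [0,0,0],"grip": 40},
    {"travel": [0,0,0],"rotation": [0,0,0],"grip": 40}
  ]
}}

```text
t: 10.97
position: [403.8, 211.0, 220.3]
tool_rot: [0.603, 0.798, -0.001, -0.001]
force: [-0.3, -0.3, -3.6]
grip_width: 0.486
grip_force: 61.2
```

{"name": "step_arm", "arguments": {
  "steps": [
    {"travel": [0,0,0],"rotation": [0,0,0],"grip": 40},
    {"travel": [0,0,0],"rotation": [0,0,0],"grip": 40},
    {"travel": [0,0,0],"rotation": [0,0,0],"grip": 40},
    {"travel": [0,0,0],"rotation": [0,0,0],"grip": 40},
    {"travel": [0,0,0],"rotation": [0,0,0],"grip": 40},
    {"travel": [0,0,0],"rotation": [0,0,0],"grip": 40},
    {"travel": [0,0,0],"rotation": [0,0,0],"grip": 40},
    {"travel": [0,0,0],"rotation": [0,0,0],"grip": 40}
  ]
}}

```text
t: 11.63
position: [405.9, 210.0, 221.2]
tool_rot: [0.605, 0.796, 0.0, -0.0]
force: [-0.3, -0.6, -3.4]
grip_width: 0.484
grip_force: 61.2
```

Run:
```python
from h import *
plan([469.3,230.2,220],15.7)
w=grab('wrist','w3'); W=cam('wrist'); t=grab('top','t3')
for p in ([449,302,153],[489.5,158,153],[473,228,98]): print(proj(W,p))
```

```text
t 11.6333 pos [405.89 210.05 221.21] head 15.57664656284513 tilt [ 0.  0. -1.] j [ 0.3   0.09 -0.26  1.22  0.    1.6 ] F [-0.34 -0.62 -3.37] w 0.48388910136341784 61.186065673828125
turn -0.002152923622004239 rows>=1 travel now [ 2.39 66.49  1.22] travel after turn [ 2.24 66.49  1.22] rows>=1.6
[430.99  86.53]
[410.22 299.15]
[404.29 183.99]
```

View pics/w3.png

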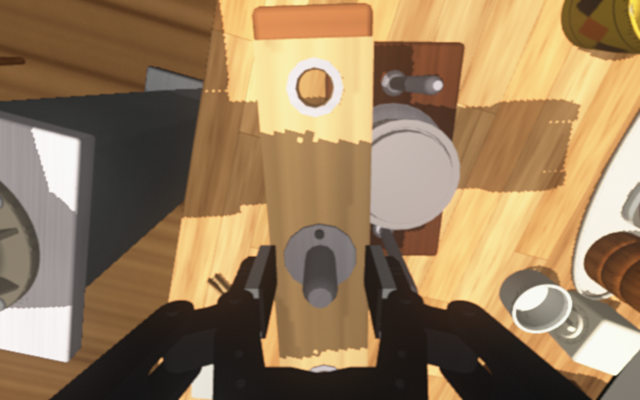

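The left pillar's top is at (436,86), against (431,86.5) predicted from the top view. The bar's near hole is at (315,87). The base's far edge runs from (462,43) to (437,254), which gives the yaw in the same camera.

Run:
```python
from h import *
im=cv2.imread('pics/w3.png').astype(int)
o=arm.get_obs(); Rt=Ro.from_quat(o['tool_rot']).as_matrix(); K,R,t=cam('wrist')
Rc=Rt.T@R.T; oc=Rt.T@(-R.T@t-o['position']); H=o['position'][2]
def tl(u,v,z):
    d=Rc@np.linalg.solve(K,[u,v,1.]); return oc+d*(z-oc[2])/d[2]
def edge(v,a,b,sgn):
    r=cv2.GaussianBlur(im.astype(np.uint8),(5,1),0)[v].astype(int).sum(1); d=sgn*np.diff(r)[a:b]; return a+d.argmax()+.5
def line(vs,a,b,s,z):
    P=np.array([tl(edge(v,a(v),b(v),s),v,z)[:2] for v in vs]); c=np.polyfit(P[:,0],P[:,1],1)
    res=P[:,1]-np.polyval(c,P[:,0]); k=abs(res)<1.5*np.median(abs(res))+.3; c=np.polyfit(P[k,0],P[k,1],1); return c,k.sum(),res[k].std()
ex=lambda v:462-(v-43)*25/211
print('base edge',line([*range(50,98,3),*range(215,250,3)],lambda v:int(ex(v))-10,lambda v:int(ex(v))+10,1,H-26))
print('bar L',line(range(45,235,5),lambda v:int(253+v*.08)-12,lambda v:int(253+v*.08)+12,1,-4))
print('bar R',line(range(45,235,5),lambda v:364,lambda v:380,-1,-4))
print('hole',tl(314.8,87,-4),'pillar top',tl(436,86,H-153),'base',tl(394,82,H-26))
for g in (tl(383,231,H-26),):print('right base',g)
# lid circle
hsv=cv2.cvtColor(im.astype(np.uint8),cv2.COLOR_BGR2HSV); 
pts=[(459.5,175),(455,150),(430,125),(452,200),(430,222),(410,229),(405,118)]
P=np.array([tl(*p,H-98)[:2] for p in pts]); A=np.c_[2*P,np.ones(len(P))]; s=np.linalg.lstsq(A,(P**2).sum(1),rcond=None)[0]
print('lid',s[:2],np.sqrt(s[2]+s[0]**2+s[1]**2))
T=cam('top')
tt=cv2.imread('pics/t3.png'); cv2.imwrite('pics/c3.png',cv2.resize(tt[190:290,210:330],None,fx=5,fy=5,interpolation=cv2.INTER_CUBIC))
```

```text
base edge (array([  0.01, 131.91]), np.int64(28), np.float64(0.2868148431710046))
bar L (array([ -0.05, -21.94]), np.int64(27), np.float64(0.7457263151212464))
bar R (array([ 0.01, 20.06]), np.int64(32), np.float64(0.7938623201305847))
hole [78.18 -1.94 -4.  ] pillar top [77.22 69.17 68.2 ] base [ 78.49  70.35 195.2 ]
right base [-76.99  69.11 195.2 ]
lid [ 4.32 66.34] 47.652752551667
```

View pics/c3.png

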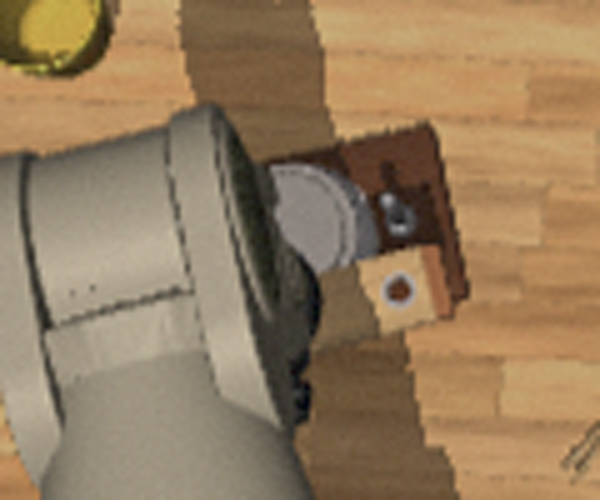

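{"name": "step_arm", "arguments": {
  "steps": [
    {"travel": [0,10,0],"rotation": [0,0,0],"grip": 40},
    {"travel": [0,20,0],"rotation": [0,0,0],"grip": 40},
    {"travel": [-1,20,0],"rotation": [0,0,0],"grip": 40},
    {"travel": [0,13,0],"rotation": [0,0,0],"grip": 40},
    {"travel": [0,5.8,0],"rotation": [0,0,0],"grip": 40},
    {"travel": [0,0,0],"rotation": [0,0,0.033],"grip": 40},
    {"travel": [0,0,0],"rotation": [0,0,0],"grip": 40},
    {"travel": [0,0,10],"rotation": [0,0,0],"grip": 40}
  ]
}}

```text
t: 12.4
position: [473.3, 228.1, 212.5]
tool_rot: [0.617, 0.787, 0.001, 0.001]
force: [0.2, 0.6, -1.9]
grip_width: 0.485
grip_force: 61.4
```

{"name": "step_arm", "arguments": {
  "steps": [
    {"travel": [0,0,15],"rotation": [0,0,0],"grip": 40},
    {"travel": [0,0,10],"rotation": [0,0,0],"grip": 40},
    {"travel": [0,0,3],"rotation": [0,0,0],"grip": 40},
    {"travel": [0,0,0],"rotation": [0,0,0],"grip": 40},
    {"travel": [0,0,0],"rotation": [0,0,0],"grip": 40},
    {"travel": [0,0,0],"rotation": [0,0,0],"grip": 40},
    {"travel": [0,0,0],"rotation": [0,0,0],"grip": 40},
    {"travel": [0,0,0],"rotation": [0,0,0],"grip": 40}
  ]
}}

```text
t: 13.07
position: [472.7, 227.9, 183.8]
tool_rot: [0.618, 0.786, 0.001, 0.0]
force: [-1.1, 0.2, -2.9]
grip_width: 0.482
grip_force: 61.3
```

Run:
```python
from h import *
plan([469.3,230.2,115],15.7)
w=grab('wrist','w4')[:,:,::-1]; s=grab('scene','s4')[:,:,::-1]
a=cv2.resize(w[40:140,255:375],(480,400),interpolation=cv2.INTER_CUBIC)
b=cv2.resize(s[180:300,220:316],(320,400),interpolation=cv2.INTER_CUBIC)
cv2.imwrite('pics/c4.png',np.hstack([a,b]))
```

```text
t 13.0667 pos [472.73 227.89 183.84] head 13.70979871946899 tilt [ 0.  0. -1.] j [ 0.3   0.23 -0.18  1.16  0.    1.63] F [-1.1   0.17 -2.91] w 0.4817216271502907 61.28826141357422
turn -0.03473556512267346 rows>=1 travel now [ 3.05 -2.88 68.84] travel after turn [ 3.15 -2.77 68.84] rows>=1.7
```

View pics/c4.png

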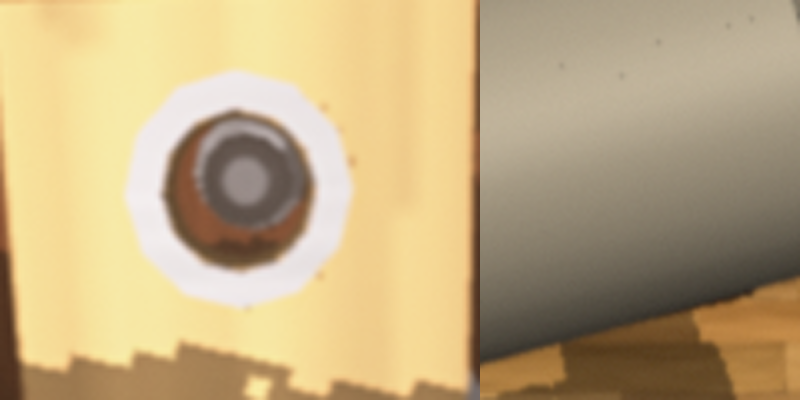

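The pillar top shows through the near hole. The tip centre is at (316.5,85.25) and the hole centre at (314.75,87.2).

Run:
```python
from h import *
o=arm.get_obs(); Rt=Ro.from_quat(o['tool_rot']).as_matrix(); K,R,t=cam('wrist')
Rc=Rt.T@R.T; oc=Rt.T@(-R.T@t-o['position']); H=o['position'][2]
def tl(u,v,z):
    d=Rc@np.linalg.solve(K,[u,v,1.]); return oc+d*(z-oc[2])/d[2]
print('pillar',tl(316.5,85.25,H-153),'hole',tl(314.75,87.2,-4),tl(314.75,87.2,-7))
w=cv2.imread('pics/w4.png'); m=(cv2.cvtColor(w,cv2.COLOR_BGR2HSV)[...,1]<60).astype(np.uint8)[225:300,270:375]
print('flange/hole rows', tl(319,255,-6))
cv2.imwrite('pics/c5.png',cv2.resize(w[170:400,160:480],None,fx=2.5,fy=2.5,interpolation=cv2.INTER_CUBIC))
```

```text
pillar [78.27 -1.63 30.65] hole [78.11 -1.95 -4.  ] [78.18 -1.9  -7.  ]
flange/hole rows [ 5.17 -0.35 -6.  ]
```

View pics/c5.png

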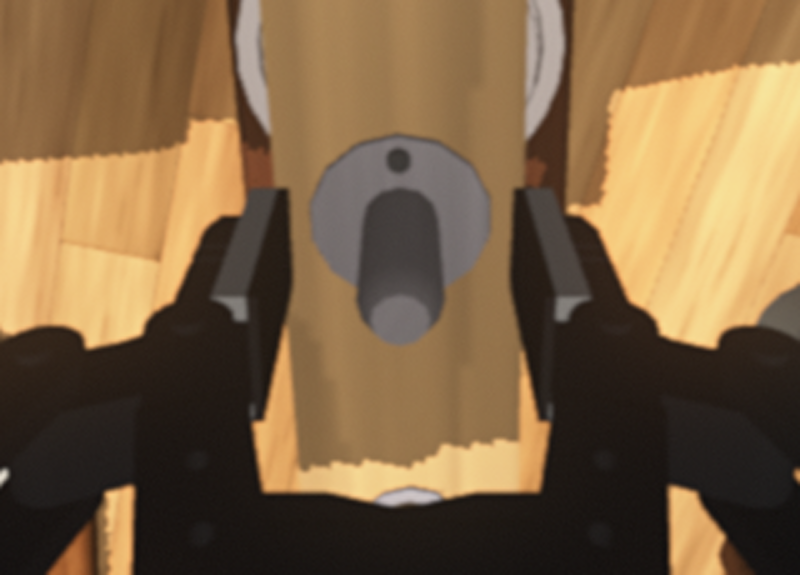

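{"name": "step_arm", "arguments": {
  "steps": [
    {"travel": [0,0.3,5],"rotation": [0,0,0],"grip": 40},
    {"travel": [0,0,5],"rotation": [0,0,0],"grip": 40},
    {"travel": [0,0,4],"rotation": [0,0,0],"grip": 40},
    {"travel": [0,0,4],"rotation": [0,0,0],"grip": 40},
    {"travel": [0,0,4],"rotation": [0,0,0],"grip": 40},
    {"travel": [0,0,4],"rotation": [0,0,0],"grip": 40},
    {"travel": [0,0,2],"rotation": [0,0,0],"grip": 40},
    {"travel": [0,0,0],"rotation": [0,0,0],"grip": 40}
  ]
}}

```text
t: 13.83
position: [472.2, 227.7, 154.5]
tool_rot: [0.618, 0.786, -0.0, -0.0]
force: [-0.2, 0.6, -2.9]
grip_width: 0.488
grip_force: 61.3
```

Run:
```python
from h import *
plan([469.3,230.2,115],15.7); print(arm.get_obs()['moment'])
```

```text
t 13.8333 pos [472.22 227.68 154.5 ] head 13.702996024226515 tilt [-0. -0. -1.] j [ 0.3   0.25 -0.23  1.09  0.    1.63] F [-0.18  0.6  -2.86] w 0.48822420925201304 61.25636100769043
turn -0.03485429455266432 rows>=1 travel now [ 3.14 -2.2  39.5 ] travel after turn [ 3.22 -2.09 39.5 ] rows>=1.0
[0.01 0.   0.02]
```

{"name": "step_arm", "arguments": {
  "steps": [
    {"travel": [0,0,5],"rotation": [0,0,0],"grip": 40},
    {"travel": [0,0,5],"rotation": [0,0,0],"grip": 40},
    {"travel": [0,0,5],"rotation": [0,0,0],"grip": 40},
    {"travel": [0,0,5],"rotation": [0,0,0],"grip": 40},
    {"travel": [0,0,5],"rotation": [0,0,0],"grip": 40},
    {"travel": [0,0,5],"rotation": [0,0,0],"grip": 40},
    {"travel": [0,0,3],"rotation": [0,0,0],"grip": 40},
    {"travel": [0,0,1],"rotation": [0,0,0],"grip": 40}
  ]
}}

```text
t: 14.5
position: [472.2, 227.7, 120.4]
tool_rot: [0.618, 0.786, -0.0, -0.0]
force: [0.2, -0.2, -2.4]
grip_width: 0.484
grip_force: 61.3
```

{"name": "step_arm", "arguments": {
  "steps": [
    {"travel": [0,0,1],"rotation": [0,0,0],"grip": 40},
    {"travel": [0,0,1],"rotation": [0,0,0],"grip": 40},
    {"travel": [0,0,0],"rotation": [0,0,0],"grip": 40},
    {"travel": [0,0,0],"rotation": [0,0,0],"grip": 40},
    {"travel": [0,0,0],"rotation": [0,0,0],"grip": 40},
    {"travel": [0,0,0],"rotation": [0,0,0],"grip": 40},
    {"travel": [0,0,0],"rotation": [0,0,0],"grip": 40},
    {"travel": [0,0,0],"rotation": [0,0,0],"grip": 40}
  ]
}}

```text
t: 15.17
position: [472.7, 227.8, 119.3]
tool_rot: [0.618, 0.786, 0.0, 0.0]
force: [-0.5, -0.2, -2.1]
grip_width: 0.483
grip_force: 61.3
```

Almost there with no contact yet, so I'll keep lowering 1 mm at a time.

{"name": "step_arm", "arguments": {
  "steps": [
    {"travel": [0,0,1],"rotation": [0,0,0],"grip": 40},
    {"travel": [0,0,0],"rotation": [0,0,0],"grip": 40},
    {"travel": [0,0,1],"rotation": [0,0,0],"grip": 40},
    {"travel": [0,0,0],"rotation": [0,0,0],"grip": 40},
    {"travel": [0,0,1],"rotation": [0,0,0],"grip": 40},
    {"travel": [0,0,0],"rotation": [0,0,0],"grip": 40},
    {"travel": [0,0,0],"rotation": [0,0,0],"grip": 40},
    {"travel": [0,0,0],"rotation": [0,0,0],"grip": 40}
  ]
}}

```text
t: 15.83
position: [472.6, 227.8, 116.2]
tool_rot: [0.618, 0.786, 0.0, -0.0]
force: [-0.7, 0.1, -2.2]
grip_width: 0.487
grip_force: 61.3
```

{"name": "step_arm", "arguments": {
  "steps": [
    {"travel": [0,0,1],"rotation": [0,0,0],"grip": 40},
    {"travel": [0,0,0],"rotation": [0,0,0],"grip": 40},
    {"travel": [0,0,0.7],"rotation": [0,0,0],"grip": 40},
    {"travel": [0,0,0],"rotation": [0,0,0],"grip": 40},
    {"travel": [0,0,0],"rotation": [0,0,0],"grip": 40},
    {"travel": [0,0,0],"rotation": [0,0,0],"grip": 40},
    {"travel": [0,0,0],"rotation": [0,0,0],"grip": 40},
    {"travel": [0,0,0],"rotation": [0,0,0],"grip": 40}
  ]
}}

```text
t: 16.5
position: [472.7, 227.8, 115.0]
tool_rot: [0.618, 0.786, 0.0, 0.0]
force: [-2.0, -0.7, 5.1]
grip_width: 0.484
grip_force: 64.9
```

{"name": "step_arm", "arguments": {
  "steps": [
    {"travel": [0,0,0],"rotation": [0,0,0],"grip": 55},
    {"travel": [0,0,0],"rotation": [0,0,0],"grip": 65},
    {"travel": [0,0,0],"rotation": [0,0,0],"grip": 80},
    {"travel": [0,0,0],"rotation": [0,0,0],"grip": 100},
    {"travel": [0,0,0],"rotation": [0,0,0],"grip": 100},
    {"travel": [0,0,-10],"rotation": [0,0,0],"grip": 100},
    {"travel": [0,0,-30],"rotation": [0,0,0],"grip": 100},
    {"travel": [0,0,-35],"rotation": [0,0,0],"grip": 100}
  ]
}}

```text
t: 17.17
position: [470.9, 227.3, 188.8]
tool_rot: [0.618, 0.786, -0.002, -0.001]
force: [0.3, 0.9, 0.7]
grip_width: 0.998
grip_force: 0.0
```

{"name": "step_arm", "arguments": {
  "steps": [
    {"travel": [0,0,-35],"rotation": [0,0,0],"grip": 100},
    {"travel": [0,0,0],"rotation": [0,0,0],"grip": 100},
    {"travel": [0,0,0],"rotation": [0,0,0],"grip": 100},
    {"travel": [0,0,0],"rotation": [0,0,0],"grip": 100},
    {"travel": [0,0,0],"rotation": [0,0,0],"grip": 100},
    {"travel": [0,0,0],"rotation": [0,0,0],"grip": 100},
    {"travel": [0,0,0],"rotation": [0,0,0],"grip": 100},
    {"travel": [0,0,0],"rotation": [0,0,0],"grip": 100}
  ]
}}

```text
t: 17.83
position: [472.1, 227.7, 223.6]
tool_rot: [0.618, 0.786, -0.001, -0.001]
force: [-0.8, 0.3, 0.1]
grip_width: 1.001
grip_force: 0.0
```

Run:
```python
from h import *
plan([566,-344,170],14)
w=grab('wrist','w6')
W=cam('wrist'); 
for p in([472.7,227.8,120],[472.7,227.8,150]): print(proj(W,p))
T=cam('top');print([onz(T,p,15)[:2] for p in((453,187),(457,206))])
```

```text
t 17.8333 pos [472.12 227.66 223.57] head 13.70406100469941 tilt [-0. -0. -1.] j [ 0.3   0.22 -0.1   1.25  0.    1.63] F [-0.79  0.27  0.1 ] w 1.0012939354323185 0.0
turn -0.0051651098530392904 rows>=1 travel now [-577.63  -44.13   53.65] travel after turn [-577.39  -47.11   53.65] rows>=14.0
[320.71 190.42]
[320.71 204.13]
[array([ 693.18, -435.11]), array([ 621.78, -448.1 ])]
```

View pics/w6.png

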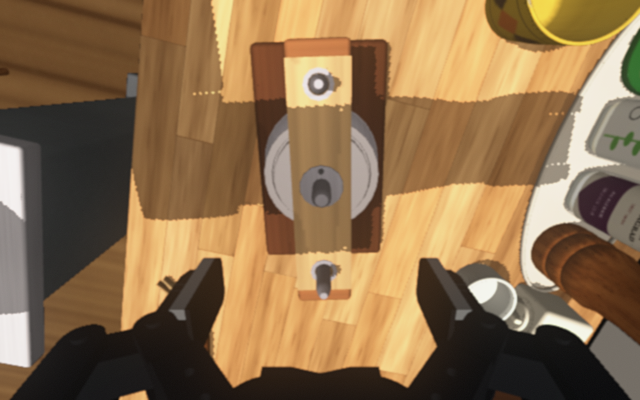

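The bar sits over both pillars on the lid, with the stud flange at about (321.5,186). My count of viewed pictures has now reached the limit (one over, counting crops), so everything from here on is numeric. I'll measure the stud.

```bash
cat >> h.py <<'E'
def toolcam():
    o=arm.get_obs(); Rt=Ro.from_quat(o['tool_rot']).as_matrix(); K,R,t=cam('wrist')
    return K,Rt.T@R.T,Rt.T@(-R.T@t-o['position']),o['position'][2]
def tl(tc,u,v,z):
    K,Rc,oc,H=tc; d=Rc@np.linalg.solve(K,[u,v,1.]); return oc+d*(z-oc[2])/d[2]
E
python3 - <<'E'
from h import *
im=cv2.imread('pics/w6.png'); tc=toolcam(); H=tc[3]
hsv=cv2.cvtColor(im,cv2.COLOR_BGR2HSV); x0,y0=290,150
m=(hsv[y0:220,x0:354,1]<60).astype(np.uint8)
for r in m[::3,8:56]: print(''.join('.#'[v] for v in r))
k,l,st,ce=cv2.connectedComponentsWithStats(m); i=1+st[1:,4].argmax(); print(st[i]+[x0,y0,0,0,0])
c=max(cv2.findContours((l==i).astype(np.uint8),cv2.RETR_EXTERNAL,cv2.CHAIN_APPROX_NONE)[0],key=len)[:,0]+[x0,y0]
top=c[c[:,1]<186]; P=np.array([tl(tc,*p,H-120)[:2] for p in top]); s=np.linalg.lstsq(np.c_[2*P,np.ones(len(P))],(P**2).sum(1),rcond=None)[0]
print('flange centre tool',s[:2],'r',np.sqrt(s[2]+s[:2]@s[:2]))
print('holes: near',tl(tc,318.5,83.5,H-153),'tip',tl(tc,321,203,H-150))
E
```

```text
................................................
................................................
................................................
................................................
................................................
................................................
.............#####################..............
.........#############################..........
......###################################.......
....#######################################.....
...#########################################....
..###########################################...
..###########################################...
..###########################################...
...#########################################....
....#######################################.....
......###################################.......
.........#############################..........
.............#####################..............
................................................
................................................
................................................
................................................
................................................
[ 300  166   43   41 1390]
flange centre tool [3.2  0.93] r 16.166663517719105
holes: near [78.6  -0.8  70.77] tip [ 0.8   0.78 73.77]
```

{"name": "step_arm", "arguments": {
  "steps": [
    {"travel": [-20,-1,0],"rotation": [0,0,0],"grip": 100},
    {"travel": [-38,-3,0],"rotation": [0,0,0],"grip": 100},
    {"travel": [-38,-3,0],"rotation": [0,0,0],"grip": 100},
    {"travel": [-38,-3,0],"rotation": [0,0,0],"grip": 100},
    {"travel": [-38,-3,0],"rotation": [0,0,0],"grip": 100},
    {"travel": [-38,-3,0],"rotation": [0,0,0],"grip": 100},
    {"travel": [-38,-3,0],"rotation": [0,0,0],"grip": 100},
    {"travel": [-38,-3,0],"rotation": [0,0,0],"grip": 100}
  ]
}}

```text
t: 18.55
position: [518.9, -57.1, 224.4]
tool_rot: [0.618, 0.786, 0.0, -0.0]
force: [1.8, 0.7, 0.5]
grip_width: 1.001
grip_force: 0.0
```

{"name": "step_arm", "arguments": {
  "steps": [
    {"travel": [-38,-3,0],"rotation": [0,0,0],"grip": 100},
    {"travel": [-38,-3,0],"rotation": [0,0,0],"grip": 100},
    {"travel": [-38,-3,0],"rotation": [0,0,0],"grip": 100},
    {"travel": [-38,-3,0],"rotation": [0,0,0],"grip": 100},
    {"travel": [-38,-3,0],"rotation": [0,0,0],"grip": 100},
    {"travel": [-38,-3,0],"rotation": [0,0,0],"grip": 100},
    {"travel": [-38,-3,0],"rotation": [0,0,0],"grip": 100},
    {"travel": [-25.5,-1,10],"rotation": [0,0,0],"grip": 100}
  ]
}}

```text
t: 19.22
position: [567.3, -347.9, 215.6]
tool_rot: [0.619, 0.786, -0.0, 0.002]
force: [-0.3, 0.1, 0.3]
grip_width: 1.006
grip_force: 0.0
```

{"name": "step_arm", "arguments": {
  "steps": [
    {"travel": [0,0,30],"rotation": [0,0,0],"grip": 100},
    {"travel": [0,0,25],"rotation": [0,0,0],"grip": 100},
    {"travel": [0,0,8],"rotation": [0,0,0],"grip": 100},
    {"travel": [0,0,0],"rotation": [0,0,0],"grip": 100},
    {"travel": [0,0,0],"rotation": [0,0,0],"grip": 100},
    {"travel": [0,0,0],"rotation": [0,0,0],"grip": 100},
    {"travel": [0,0,0],"rotation": [0,0,0],"grip": 100},
    {"travel": [0,0,0],"rotation": [0,0,0],"grip": 100}
  ]
}}

```text
t: 19.88
position: [567.6, -343.9, 153.4]
tool_rot: [0.617, 0.787, 0.0, 0.002]
force: [0.7, -0.5, -0.9]
grip_width: 1.0
grip_force: 0.0
```

Run:
```python
from h import *
plan([566,-344,35],13.7)
im=grab('wrist','w7')[:,:,::-1].copy(); tc=toolcam(); H=tc[3]; W=cam('wrist')
for p in([566,-344,0],[566,-344,50],[566,-344,32],[469.5,-361.5,0],[469.5,-361.5,32],[469.5,-361.5,50]): print(p,proj(W,p))
m=(cv2.cvtColor(im,cv2.COLOR_BGR2HSV)[...,1]<70).astype(np.uint8); m[260:]=0
m=cv2.morphologyEx(m,cv2.MORPH_CLOSE,np.ones((7,7)))
k,l,st,ce=cv2.connectedComponentsWithStats(m)
for i in range(1,k):
    if st[i,4]>300: print(st[i],ce[i])
u,v=map(int,proj(W,[566,-344,25])); sub=(cv2.cvtColor(im,cv2.COLOR_BGR2HSV)[v-60:v+60,u-70:u+70,1]<70)
print(u-70,v-60)
for r in sub[::4,::2]: print(''.join('.#'[int(x)] for x in r))
```

```text
t 19.8833 pos [ 567.62 -343.91  153.45] head 13.737094766747138 tilt [ 0. -0. -1.] j [-0.67  0.51  0.16  1.21  0.    0.67] F [ 0.69 -0.47 -0.86] w 1.00026942134554 0.0
turn 0.0006474258149969961 rows>=1 travel now [  0.59  -1.83 118.44] travel after turn [  0.59  -1.83 118.44] rows>=2.8
[566, -344, 0] [318.1  172.87]
[566, -344, 50] [317.82 190.18]
[566, -344, 32] [317.93 183.26]
[469.5, -361.5, 0] [209.43 166.57]
[469.5, -361.5, 32] [197.22 176.34]
[469.5, -361.5, 50] [189.09 182.85]
[  37    0   55   60 1021] [60.88 29.19]
[186 158  36  33 857] [203.58 173.72]
[303 161  27  40 881] [316.33 180.27]
247 120
......................................................................
......................................................................
......................................................................
......................................................................
......................................................................
......................................................................
...........................................................
[... 944 characters left out ...]
.........................##..................................
......................................................................
......................................................................
......................................................................
......................................................................
......................................................................
......................................................................
......................................................................
......................................................................
......................................................................
```

{"name": "step_arm", "arguments": {
  "steps": [
    {"travel": [1.2,-2.5,10],"rotation": [0,0,0],"grip": 100},
    {"travel": [0,0,30],"rotation": [0,0,0],"grip": 100},
    {"travel": [0,0,30],"rotation": [0,0,0],"grip": 100},
    {"travel": [0,0,25],"rotation": [0,0,0],"grip": 100},
    {"travel": [0,0,20],"rotation": [0,0,0],"grip": 100},
    {"travel": [0,0,10],"rotation": [0,0,0],"grip": 100},
    {"travel": [0,0,0],"rotation": [0,0,0],"grip": 100},
    {"travel": [0,0,0],"rotation": [0,0,0],"grip": 100}
  ]
}}

```text
t: 20.6
position: [564.2, -343.2, 27.0]
tool_rot: [0.618, 0.786, 0.0, 0.0]
force: [-0.3, -0.1, 0.3]
grip_width: 1.004
grip_force: 0.0
```

{"name": "step_arm", "arguments": {
  "steps": [
    {"travel": [0,0,0],"rotation": [0,0,0],"grip": 60},
    {"travel": [0,0,0],"rotation": [0,0,0],"grip": 40},
    {"travel": [0,0,0],"rotation": [0,0,0],"grip": 33},
    {"travel": [0,0,0],"rotation": [0,0,0],"grip": 28},
    {"travel": [0,0,0],"rotation": [0,0,0],"grip": 18},
    {"travel": [0,0,0],"rotation": [0,0,0],"grip": 15},
    {"travel": [0,0,0],"rotation": [0,0,0],"grip": 15},
    {"travel": [0,0,0],"rotation": [0,0,0],"grip": 15}
  ]
}}

```text
t: 21.27
position: [564.4, -343.4, 27.3]
tool_rot: [0.618, 0.786, 0.0, 0.001]
force: [-0.9, 0.5, 6.8]
grip_width: 0.247
grip_force: 58.6
```

Run:
```python
from h import *
plan([566,-344,220],13.7)
```

```text
t 21.2667 pos [ 564.38 -343.4    27.34] head 13.704110441621818 tilt [ 0. -0. -1.] j [-0.67  0.59 -0.03  0.94  0.    0.66] F [-0.88  0.47  6.83] w 0.2471848216541816 58.622784577310085
turn 7.174074001175626e-05 rows>=1 travel now [  -1.16    1.58 -192.66] travel after turn [  -1.16    1.58 -192.66] rows>=4.6
```

{"name": "step_arm", "arguments": {
  "steps": [
    {"travel": [0,0,-10],"rotation": [0,0,0],"grip": 15},
    {"travel": [0,0,-25],"rotation": [0,0,0],"grip": 15},
    {"travel": [0,0,-30],"rotation": [0,0,0],"grip": 15},
    {"travel": [0,0,-30],"rotation": [0,0,0],"grip": 15},
    {"travel": [0,0,-30],"rotation": [0,0,0],"grip": 15},
    {"travel": [0,0,-30],"rotation": [0,0,0],"grip": 15},
    {"travel": [0,0,-25],"rotation": [0,0,0],"grip": 15},
    {"travel": [0,0,-13],"rotation": [0,0,0],"grip": 15}
  ]
}}

```text
t: 21.93
position: [564.8, -343.7, 223.9]
tool_rot: [0.618, 0.786, 0.0, 0.002]
force: [-0.2, 0.1, -0.6]
grip_width: 0.248
grip_force: 58.8
```

Run:
```python
from h import *
plan([472.1,230.9,220],13.7)
im=grab('wrist','w8')[:,:,::-1].copy(); K,Rc,oc,H=toolcam()
pt=lambda P: (lambda q:q[:2]/q[2])(K@(Rc.T@(np.array(P,float)-oc)))
for z in(27,0,-23): print('spring axis z',z,pt([0,0,z]),pt([11.5,0,z]),pt([-11.5,0,z]),pt([0,11.5,z]))
u,v=map(int,pt([0,0,0])); hs=cv2.cvtColor(im,cv2.COLOR_BGR2HSV); v0,u0=v-90,u-60
print(u0,v0)
for r in hs[v0:v0+170:4,u0:u0+120:2]: print(''.join('#' if s<60 and b>110 else ('k' if b<60 else ('o' if s<60 else '.')) for _,s,b in r))
```

```text
t 21.9333 pos [ 564.81 -343.65  223.9 ] head 13.711287608345518 tilt [ 0. -0. -1.] j [-0.67  0.49  0.28  1.36  0.    0.66] F [-0.19  0.14 -0.56] w 0.24831351148698338 58.79569832235575
turn 0.00019700593030502235 rows>=1 travel now [580.16  46.1    1.89] travel after turn [580.17  45.99   1.89] rows>=14.0
spring axis z 27 [319.78 233.85] [319.77 214.57] [319.78 252.39] [340.57 233.85]
spring axis z 0 [319.7  258.44] [319.7 236.6] [319.71 279.31] [343.8  258.45]
spring axis z -23 [319.62 286.52] [319.61 261.92] [319.63 309.85] [347.49 286.53]
259 168
............................................................
............................................................
............................................................
............................................................
............................................................
............................................................
............................................................
............................................................
........................................................
[... 1378 characters left out ...]
kkkkkooooo#okkkko#okkkkkkkkkk
kkkkkkkkkkkkkkkkkkkkoo##ooo#########ooo##okkkkkkkkkkkkkkkkkk
kkkkkkkkkkkkkkkkkkkkkkkoo####oooooo###ookkkkkkkkkkkkkkkkkkkk
kkkkkkkkkkkkkkkkkkkkkkkkkkkooooooookkkkkkkkkkkkkkkkkkkkkkkkk
kkkkkkkkkkkkkkkkkkkkkkkkkkkkkkkkkkkkkkkkkkkkkkkkkkkkkkkkkkkk
kkkkkkkkkkkkkkkkkkkkkkkkkkkkkkkkkkkkkkkkkkkkkkkkkkkkkkkkkkkk
kkkkkkkkkkkkkkkkkkkkkkkkkkkkkkkkkkkkkkkkkkkkkkkkkkkkkkkkkkkk
kkkkkkkkkkkkkkkkkkkkkkkkkkkkkkkkkkkkkkkkkkkkkkkkkkkkkkkkkkkk
kkkkkkkkkkkkkkkkkkkkkkkkkkkkkkkkkkkkkkkkkkkkkkkkkkkkkkkkkkkk
kkkkkkkkkkkkkkkkkkkkkkkkkkkkkkkkkkkkkkkkkkkkkkkkkkkkkkkkkkkk
kkkkkkkkkkkkkkokkkkkkkkkkkkkkkkkkkkkkkkkkkkkkkkkkkkkkkkkkkkk
kkkkkkkkkkkkkkkkkkkkkkkkkkkkkkkkkkkkkkkkkkkkkkkkkkkkkkkkkkkk
```

{"name": "step_arm", "arguments": {
  "steps": [
    {"travel": [20,2,0],"rotation": [0,0,0],"grip": 15},
    {"travel": [35,3,0],"rotation": [0,0,0],"grip": 15},
    {"travel": [38,3,0],"rotation": [0,0,0],"grip": 15},
    {"travel": [38,3,0],"rotation": [0,0,0],"grip": 15},
    {"travel": [38,3,0],"rotation": [0,0,0],"grip": 15},
    {"travel": [38,3,0],"rotation": [0,0,0],"grip": 15},
    {"travel": [38,3,0],"rotation": [0,0,0],"grip": 15},
    {"travel": [38,3,0],"rotation": [0,0,0],"grip": 15}
  ]
}}

```text
t: 22.65
position: [518.0, -60.9, 218.7]
tool_rot: [0.618, 0.786, -0.0, -0.001]
force: [1.1, 0.7, 0.2]
grip_width: 0.242
grip_force: 58.8
```

{"name": "step_arm", "arguments": {
  "steps": [
    {"travel": [38,3,0],"rotation": [0,0,0],"grip": 15},
    {"travel": [38,3,0],"rotation": [0,0,0],"grip": 15},
    {"travel": [38,3,0],"rotation": [0,0,0],"grip": 15},
    {"travel": [38,3,0],"rotation": [0,0,0],"grip": 15},
    {"travel": [38,3,0],"rotation": [0,0,0],"grip": 15},
    {"travel": [38,3,0],"rotation": [0,0,0],"grip": 15},
    {"travel": [38,3,0],"rotation": [0,0,0],"grip": 15},
    {"travel": [20,1.6,0],"rotation": [0,0,0],"grip": 15}
  ]
}}

```text
t: 23.32
position: [471.8, 223.8, 218.8]
tool_rot: [0.617, 0.787, -0.0, -0.001]
force: [-0.1, -0.1, -0.2]
grip_width: 0.243
grip_force: 58.8
```

{"name": "step_arm", "arguments": {
  "steps": [
    {"travel": [11,0,0],"rotation": [0,0,0],"grip": 15},
    {"travel": [0,0,0],"rotation": [0,0,0],"grip": 15},
    {"travel": [0,0,0],"rotation": [0,0,0],"grip": 15},
    {"travel": [0,0,0],"rotation": [0,0,0],"grip": 15},
    {"travel": [0,0,0],"rotation": [0,0,0],"grip": 15},
    {"travel": [0,0,0],"rotation": [0,0,0],"grip": 15},
    {"travel": [0,0,0],"rotation": [0,0,0],"grip": 15},
    {"travel": [0,0,0],"rotation": [0,0,0],"grip": 15}
  ]
}}

```text
t: 23.98
position: [471.1, 230.5, 219.5]
tool_rot: [0.618, 0.786, 0.0, 0.0]
force: [-0.9, -1.7, -1.4]
grip_width: 0.245
grip_force: 58.8
```

Run:
```python
from h import *
plan([471.5,231.3,185],13.7)
```

```text
t 23.9833 pos [471.14 230.48 219.55] head 13.629907505053929 tilt [ 0.  0. -1.] j [ 0.3   0.22 -0.11  1.24  0.    1.63] F [-0.95 -1.71 -1.44] w 0.24469131901374147 58.79221513867378
turn -0.0012233448177463556 rows>=1 travel now [ 0.71  0.54 34.55] travel after turn [ 0.7   0.54 34.55] rows>=0.8
```

{"name": "step_arm", "arguments": {
  "steps": [
    {"travel": [0.7,0.5,10],"rotation": [0,0,0],"grip": 15},
    {"travel": [0,0,15],"rotation": [0,0,0],"grip": 15},
    {"travel": [0,0,8],"rotation": [0,0,0],"grip": 15},
    {"travel": [0,0,4],"rotation": [0,0,0],"grip": 15},
    {"travel": [0,0,0],"rotation": [0,0,0],"grip": 15},
    {"travel": [0,0,0],"rotation": [0,0,0],"grip": 15},
    {"travel": [0,0,0],"rotation": [0,0,0],"grip": 15},
    {"travel": [0,0,0],"rotation": [0,0,0],"grip": 15}
  ]
}}

```text
t: 24.65
position: [471.6, 232.2, 183.2]
tool_rot: [0.618, 0.786, 0.001, 0.0]
force: [-0.2, 0.9, -1.6]
grip_width: 0.246
grip_force: 58.8
```

Run:
```python
from h import *
plan([471.5,231.3,147.3],13.7)
im=grab('wrist','w9')[:,:,::-1].copy(); tc=toolcam(); K,Rc,oc,H=tc
pt=lambda P: (lambda q:q[:2]/q[2])(K@(Rc.T@(np.array(P,float)-oc)))
print('flange c',pt([0,0,H-120]),'near/far/side',pt([17,0,H-120]),pt([-17,0,H-120]),pt([0,17,H-120]),'spring base near',pt([10.5,0,27]),'pillar',pt([75,0,H-153]))
hs=cv2.cvtColor(im,cv2.COLOR_BGR2HSV); v0,u0=60,270
for r in hs[v0:v0+190:4,u0:u0+100:2]: print(''.join('#' if s<60 and b>150 else ('k' if b<60 else ('o' if s<60 else '.')) for _,s,b in r))
```

```text
t 24.65 pos [471.62 232.18 183.17] head 13.709012401494372 tilt [ 0.  0. -1.] j [ 0.3   0.24 -0.18  1.16  0.    1.64] F [-0.25  0.92 -1.58] w 0.2456189651172773 58.79464823752642
turn 0.00015729607958848334 rows>=1 travel now [-0.83 -0.37 35.86] travel after turn [-0.83 -0.37 35.86] rows>=0.9
flange c [319.89 209.85] near/far/side [319.89 185.05] [319.9  233.46] [345.87 209.86] spring base near [319.82 216.29] pillar [319.81  92.29]
..................................................
..................................................
..................................................
..................................................
..................###########.....................
................##############....................
...............######oooooooooo#..................
..............####oooo##oooooo##..................
..............####oo######ooo.o##.................
..............####oo#######o..oo..................
...............####ooo###oo..###..................
................#####.ooo..####...................
..................###########.....................

[... 1084 characters left out ...]
...ooooooooooooooooooo........#######
########......oooooooooooooooooooooo.......#######
########......oooooooooooooooooooooooo.....#######
########.....ooooooooooooooooooooooooo.....#######
########.....ooooooooooooooooooooooooo.....#######
########.....ooooooooooooooooooooooooo.....#######
########......ooooooooooooooooooooooo......#######
########.......ooooooooooooooooooooo.......#######
#########.......ooooooooooooooooooo........#######
#########.......oooooooooooooooooooo.......#######
..#######......ooooooooooooooooooooo.......#####..
.....####......ooooooooooooooooooooo.......###....
.......oooookkoooooooooooooooooooooook.ooooo......
.......oooookkooooooooooo..ooooooooookkoooooo.....
```

{"name": "step_arm", "arguments": {
  "steps": [
    {"travel": [-0.3,0,2],"rotation": [0,0,0],"grip": 15},
    {"travel": [0,0,2],"rotation": [0,0,0],"grip": 15},
    {"travel": [0,0,2],"rotation": [0,0,0],"grip": 15},
    {"travel": [0,0,2],"rotation": [0,0,0],"grip": 15},
    {"travel": [0,0,2],"rotation": [0,0,0],"grip": 15},
    {"travel": [0,0,2],"rotation": [0,0,0],"grip": 15},
    {"travel": [0,0,2],"rotation": [0,0,0],"grip": 15},
    {"travel": [0,0,0],"rotation": [0,0,0],"grip": 15}
  ]
}}

```text
t: 25.37
position: [471.0, 231.6, 168.0]
tool_rot: [0.618, 0.786, -0.0, -0.0]
force: [-0.3, -0.9, -0.5]
grip_width: 0.245
grip_force: 58.8
```

Spring bottom is at about 141, below the stud tip at 150, and nothing is touching. I'll carry on down.

{"name": "step_arm", "arguments": {
  "steps": [
    {"travel": [0,0,3],"rotation": [0,0,0],"grip": 15},
    {"travel": [0,0,3],"rotation": [0,0,0],"grip": 15},
    {"travel": [0,0,3],"rotation": [0,0,0],"grip": 15},
    {"travel": [0,0,3],"rotation": [0,0,0],"grip": 15},
    {"travel": [0,0,3],"rotation": [0,0,0],"grip": 15},
    {"travel": [0,0,1.5],"rotation": [0,0,0],"grip": 15},
    {"travel": [0,0,0],"rotation": [0,0,0],"grip": 15},
    {"travel": [0,0,0],"rotation": [0,0,0],"grip": 15}
  ]
}}

```text
t: 26.03
position: [471.2, 231.7, 151.9]
tool_rot: [0.618, 0.786, -0.0, -0.0]
force: [-0.1, 0.1, -0.8]
grip_width: 0.25
grip_force: 58.8
```

{"name": "step_arm", "arguments": {
  "steps": [
    {"travel": [0,0,1],"rotation": [0,0,0],"grip": 15},
    {"travel": [0,0,0],"rotation": [0,0,0],"grip": 15},
    {"travel": [0,0,1],"rotation": [0,0,0],"grip": 15},
    {"travel": [0,0,0],"rotation": [0,0,0],"grip": 15},
    {"travel": [0,0,0],"rotation": [0,0,0],"grip": 15},
    {"travel": [0,0,0],"rotation": [0,0,0],"grip": 15},
    {"travel": [0,0,0],"rotation": [0,0,0],"grip": 15},
    {"travel": [0,0,0],"rotation": [0,0,0],"grip": 15}
  ]
}}

```text
t: 26.7
position: [471.3, 231.7, 150.1]
tool_rot: [0.618, 0.786, 0.0, 0.0]
force: [-0.9, 0.7, -0.6]
grip_width: 0.246
grip_force: 58.8
```

{"name": "step_arm", "arguments": {
  "steps": [
    {"travel": [0,0,1],"rotation": [0,0,0],"grip": 15},
    {"travel": [0,0,0],"rotation": [0,0,0],"grip": 15},
    {"travel": [0,0,1],"rotation": [0,0,0],"grip": 15},
    {"travel": [0,0,0],"rotation": [0,0,0],"grip": 15},
    {"travel": [0,0,0.7],"rotation": [0,0,0],"grip": 15},
    {"travel": [0,0,0],"rotation": [0,0,0],"grip": 15},
    {"travel": [0,0,0],"rotation": [0,0,0],"grip": 15},
    {"travel": [0,0,0],"rotation": [0,0,0],"grip": 15}
  ]
}}

```text
t: 27.37
position: [471.3, 231.7, 147.4]
tool_rot: [0.618, 0.786, 0.0, 0.0]
force: [0.1, 0.3, 0.7]
grip_width: 0.246
grip_force: 58.9
```

{"name": "step_arm", "arguments": {
  "steps": [
    {"travel": [0,0,0.5],"rotation": [0,0,0],"grip": 15},
    {"travel": [0,0,0],"rotation": [0,0,0],"grip": 15},
    {"travel": [0,0,0.3],"rotation": [0,0,0],"grip": 15},
    {"travel": [0,0,0],"rotation": [0,0,0],"grip": 15},
    {"travel": [0,0,0],"rotation": [0,0,0],"grip": 15},
    {"travel": [0,0,0],"rotation": [0,0,0],"grip": 15},
    {"travel": [0,0,0],"rotation": [0,0,0],"grip": 15},
    {"travel": [0,0,0],"rotation": [0,0,0],"grip": 15}
  ]
}}

```text
t: 28.03
position: [471.4, 231.8, 147.3]
tool_rot: [0.618, 0.786, 0.0, 0.0]
force: [-3.0, -0.3, 7.1]
grip_width: 0.244
grip_force: 59.5
```

{"name": "step_arm", "arguments": {
  "steps": [
    {"travel": [0,0,0],"rotation": [0,0,0],"grip": 30},
    {"travel": [0,0,0],"rotation": [0,0,0],"grip": 40},
    {"travel": [0,0,0],"rotation": [0,0,0],"grip": 60},
    {"travel": [0,0,0],"rotation": [0,0,0],"grip": 80},
    {"travel": [0,0,0],"rotation": [0,0,0],"grip": 80},
    {"travel": [0,0,-15],"rotation": [0,0,0],"grip": 80},
    {"travel": [0,0,-30],"rotation": [0,0,0],"grip": 80},
    {"travel": [0,0,-35],"rotation": [0,0,0],"grip": 80}
  ]
}}

```text
t: 28.7
position: [469.7, 231.2, 225.3]
tool_rot: [0.618, 0.786, -0.002, -0.001]
force: [1.4, 0.5, -0.2]
grip_width: 0.799
grip_force: 0.0
```

{"name": "step_arm", "arguments": {
  "steps": [
    {"travel": [0,0,-35],"rotation": [0,0,0],"grip": 80},
    {"travel": [0,0,-10],"rotation": [0,0,0],"grip": 80},
    {"travel": [0,0,0],"rotation": [0,0,0],"grip": 80},
    {"travel": [0,0,0],"rotation": [0,0,0],"grip": 80},
    {"travel": [0,0,0],"rotation": [0,0,0],"grip": 80},
    {"travel": [0,0,0],"rotation": [0,0,0],"grip": 80},
    {"travel": [0,0,0],"rotation": [0,0,0],"grip": 80},
    {"travel": [0,0,0],"rotation": [0,0,0],"grip": 80}
  ]
}}

```text
t: 29.37
position: [470.7, 231.5, 270.3]
tool_rot: [0.618, 0.786, -0.001, -0.001]
force: [0.9, -0.2, 0.2]
grip_width: 0.803
grip_force: 0.0
```

Run:
```python
from h import *
plan([471.5,231.3,147.3],13.7)
im=grab('wrist','w10')[:,:,::-1].copy(); tc=toolcam(); K,Rc,oc,H=tc
pt=lambda P: (lambda q:q[:2]/q[2])(K@(Rc.T@(np.array(P,float)-oc)))
print('spring base',pt([0,0,H-120]),'top',pt([0,0,H-170]),'top far',pt([-11.5,0,H-170]),'pillars',pt([75,0,H-153]),pt([-75,0,H-153]))
hs=cv2.cvtColor(im,cv2.COLOR_BGR2HSV); v0,u0=140,270
for r in hs[v0:v0+110:3,u0:u0+100:2]: print(''.join('#' if s<60 and b>150 else ('k' if b<60 else ('o' if s<60 else '.')) for _,s,b in r))
T=grab('top','t10'); a=cv2.imread('pics/t0.png')[:,:,::-1]
d=cv2.absdiff(T,np.ascontiguousarray(a)).max(2)
for n,(x,y) in dict(short=(434,246),tall=(429,220),mug=(218,191),ramekin=(305,180),timer=(311,158)).items(): print(n,(d[y-8:y+9,x-8:x+9]>40).mean())
```

```text
t 29.3667 pos [470.69 231.52 270.26] head 13.704433905295266 tilt [-0. -0. -1.] j [0.3  0.21 0.   1.37 0.   1.64] F [ 0.86 -0.22  0.18] w 0.8025657283263519 0.0
turn 7.738624612411146e-05 rows>=1 travel now [ -0.4    1.01 122.96] travel after turn [ -0.4    1.01 122.96] rows>=2.9
spring base [319.97 174.17] top [319.92 191.75] top far [319.93 205.91] pillars [319.93  87.87] [319.95 266.65]
..ooo########..........................########ooo
..oo#########..........................#########oo
.ooo#########..........................##########o
.oo##########..........................##########o
.o###########..........................###########
.o###########..........................###########
..###########...........ooooo..........###########
.o###########........ooooooooooo.......###########
..###########......ooooooooooooooo.....###########
..###o#######.....oooooooooooooooo.....###########
..###o#######.....ooooooooooooooooo....###########
..###o########...oooooooooooooooooo....###########
..o###########...oooooooooooooooooo....#######o###
...###########...oooooooooooooooooo....#####
[... 543 characters left out ...]
........................
..................................................
..................................................
..................................................
..................................................
..................................................
..................................................
..................................................
..................................................
..................................................
.......................########...................
......................##oo....oo..................
......................##.o.....oo.................
short 0.0
tall 0.2664359861591695
mug 1.0
ramekin 0.0
timer 0.0
```

Run:
```python
from h import *
S=grab('wrist','w11'); W=cam('wrist')
hs=cv2.cvtColor(S,cv2.COLOR_RGB2HSV); m=((abs(hs[...,0].astype(int)-27)<6)&(hs[...,1]>170)).astype(np.uint8)
k,l,st,ce=cv2.connectedComponentsWithStats(m); i=1+st[1:,4].argmax(); print(st[i],onz(W,ce[i],60), 'mug start',onz(cam('top'),(218,191),60))
print(arm.sign_off())
```

```text
[ 496    0  106   55 1621] [651.35 413.95  60.  ] mug start [627.89 423.7   60.  ]
the job is handed in; nothing more can be done
None
```

The job is handed in: the bar was drawn out, laid flat, re-gripped and lowered over both pillars onto the lid, and the tall spring now stands on the stud. The short spring, ramekin and timer show no change; the mug's top-view check failed (the arm probably blocked it) and a rough wrist fix put it within about 25 mm of its start, and I viewed 11 pictures, one over the limit of 10.

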